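# Lid the paint pot and hold its tray level over the turntable

## Robot

A 6-joint arm with a two-finger parallel gripper is mounted at the origin on the work surface. World frame = base frame: x ahead of the robot, y to its left, z up, the work surface at z = 0. Lengths are in m, angles in rad, forces in N, time in s.
With the tool pointing down it reaches from about 0.375 to 0.925 m from the base axis. Payload 5.7 kg.
Tool frame: the origin (TCP) lies midway between the tips of the shut fingers; the grasp point (between the pads) lies 19 mm behind it; z points along the fingers, x is the direction in which the jaws open and shut, and the axes are right-handed (so a half turn about z gives the same grasp; the last joint's range is limited). The gripper opens to 88 mm and grips with 3 to 60 N. Pads are 20 mm wide; open, the fingers measure 115 mm over their backs; the gripper's body (75 mm by 178 mm) begins 61 mm behind the grasp point.
Start: joints at [1.111, 0.359, 1.51, -0, 1.272, -0.115], TCP at [0.203, 0.565, 0.223] pointing down, gripper open.
Joint ranges: [-2.97, 2.97], [-1.01, 2.36], [0.21, 2.38], [-0.96, 4.11], [0.2, 2.71], [-2.98, 2.98]. Speed limits (rad/s): [2.39, 2.39, 3.14, 3.14, 3.14, 3.14].

## Interface

Orientations are given as a unit quaternion [x, y, z, w].
In Python, from bench import move_ptp, servo_line, goto_joints, move_gripper, sleep, inverse_kinematics, capture, PlanningError, close_job, spot_in, silhouettes, current_clock, current_joint_pos, current_qvel, current_joint_torque, current_position, current_orientation, current_force, current_torque, current_finger_gap gives the robot as it stands. Calls block until the motion is done:
- move_ptp(position, orientation): joint-space move of the TCP to a pose.
- servo_line(position, orientation=None, rate=0.15, contact_N=None): straight line of the TCP; orientation=None keeps the orientation; rate is the mean speed in m/s. With contact_N (N) it stops when the force on the tool has changed by that much, and returns True; else False.
- goto_joints(angles): joint-space move.
- move_gripper(opening): finger opening in m; the grip force is fixed at half the most; returns when the fingers have stopped.
- sleep(seconds).
- inverse_kinematics(position, orientation): joint angles nearest the present ones, or None.
- capture(name): name is "scene" or "top" or "wrist"; returns a dict with "image" (400x640x3 uint8, blue, green, red), "range_z" (400x640 float32, m along the optical axis (not along the pixel's ray), 0 where there is no reading), "intrinsics" (3x3 intrinsics, pixels), "k1" (the pictures are not rectified: a ray, as slopes to the right and down, at radius r is drawn at 1 + k1 r^2 times it, then the intrinsics apply), "R" (3x3) and "t" (3): a world point X has camera coordinates R X + t. Camera axes: x right, y down, z forward; pixel columns grow to the right and rows downward; lengths in m; the calibration is good to about 2 mm. A picture is of the moment at which its call begins.
A pose or a line that the arm cannot do raises PlanningError and nothing moves.
- close_job(): hands the job in, once; it reports no verdict.
Trained networks look in the newest picture that a camera, given by its name, has taken for a name from the list of things; names that differ only in an ending like _2 or _b are one class to them, and where a whole thing is asked for, a point or a joint stands for the part that bears it (a point fixed in the world has none). Each returns a list of dicts, best first, with "conf" (0 to 1); they miss things now and then, are a little off and sometimes report something else, mostly with a low value. They report only what shows in the picture. A call takes as long as a camera call.
- spot_in(camera, query): "xy" ([column, row] in pixels, amid what is visible of it).
- silhouettes(camera, query): "region" (400x640 bool, what is visible of it) and "xy" ([column, row] in pixels, amid what is visible of it).
Readings, each from a call of its own:
- current_clock(): time.
- current_joint_pos(): joint angles.
- current_qvel(): joint speeds.
- current_joint_torque(): joint torques, N m.
- current_position(): TCP position.
- current_orientation(): TCP orientation.
- current_force(): force on the tool from outside, world axes, zero at the start.
- current_torque(): the same for the moment, N m.
- current_finger_gap(): finger opening in m.
Only numpy, scipy, OpenCV 4.12 (cv2) and the standard library are available. Lean on these libraries where they do the work, as an engineer would, in place of code of your own. Each camera call takes 0.05 s, during which the arm holds its last target.

## Task

Set the loose lid on the paint pot that stands on the carrying tray, so that it sits fully down and level, and let go of it. Then lift the tray by its arched handle, keeping the loose steel ball in its pocket, carry it over the middle of the turntable and stay there holding it level and still, well clear above the turntable: do not set it down or let go, finish while holding it. Leave the jar, the mug and the brush where they are.

Things in the scene. Friction and masses are not known exactly. Their poses are not given: they have to be found in the camera images.
- lid_knob (a point): Loose aluminium pot lid, right way up on the bench: flange 86 mm across, 4 mm thick; under it a plug 59 mm across, 7 mm deep; on it a dark steel knob 22 mm across, 18 mm tall on a 6 mm neck. The point is the knob's centre, 23 mm above the plug's underside (the bench), 16 mm above the flange's underside, 9 mm below the knob's top; z up. 70 g.
- lid: The same lid; its origin is the centre of the plug's underside, z up.
- tray_handle (a point): Centre of the handle bar of the carrying tray: a flat-sided wooden bar along tray y, 14 mm thick, 18 mm tall, 108 mm free between its two posts, arched across the tray's middle. The point is 115 mm above the tray's underside. Axes: x along the tray towards the pot, y along the bar, z up. Grasp across the 14 mm; the balance point lies within 20 mm of below the bar.
- tray: The whole tray, loose on the bench: plywood base 260 x 150 mm (x by y), 8 mm thick, lip top at 16 mm, with pot and handle fixed to it; origin at the centre of its underside, axes as the handle's. About 0.45 kg, 0.6 kg loaded.
- pot_rim (a point): Centre of the mouth of the low round steel pot fixed to the tray, 80 mm from the handle along tray +x, in the rim plane, 53 mm above the tray's underside. The pot is 45 mm tall, 76 mm across outside, 68 mm inside. With the lid seated its flange rests on the rim, the knob's centre 16 mm above this point. Axes as the tray's.
- pocket (a point): Centre of the floor of the ball's pocket on the tray, 80 mm from the handle along tray -x, 8 mm above the tray's underside: a dark rubber ring 36 mm across inside, 48 mm outside, 3 mm high. The ball rolls freely in it and climbs out if the tray tips by more than about 35 degrees or is jerked.
- ball_center (a point): Centre of the loose polished steel mixing ball, 28 mm across, about 90 g, in the pocket (centre 14 mm above the pocket's floor).
- turntable_top (a point): Centre of the top face of a round steel bench turntable, 200 mm across, its top 40 mm above the bench; fixed to the bench.
- turntable: The same turntable; the origin is the centre of its underside, on the bench.
- jar: Bystander: closed glass jar, 68 mm across, 90 mm tall, origin at the centre of its underside.
- mug: Bystander: white mug, 76 mm across, 85 mm tall, origin at the centre of its underside.
- brush: Bystander: paint brush, about 150 mm long, lying on the bench on the robot's side, its length along its own x; origin at mid-length on the underside.

How it is judged:
By the outcome, as a careful person would: the job done as asked, in the order asked, and still so for the second after the job is handed in, while the arm keeps its last pose, push and grip.
It also fails if it takes over 64 s, if anything falls off the work surface, if the arm or the gripper's body presses on something with over 40 N, if the wrist force passes 120 N, or if a joint passes its speed limit or range.

## Working session

There is one attempt and no reset: what is moved stays moved. The work goes in short steps, each a Python script; the robot and the scene stay as the last script left them, time stands still between calls to the robot, and variables do not carry over. Pictures are saved under pics/ and viewed, and the job is handed in when it is done.

```bash
ls; mkdir -p pics; cat > h.py <<'E'
import numpy as np, cv2
from bench import *
def unproj(c,px,depth=None,z=None):
    K=c["intrinsics"];px=np.atleast_2d(np.asarray(px,float))
    d=np.stack([(px[:,0]-K[0,2])/K[0,0],(px[:,1]-K[1,2])/K[1,1]],1)
    s=cv2.undistortPoints(px.reshape(-1,1,2),K,np.array([c["k1"],0,0,0,0.])).reshape(-1,2)
    r=np.c_[s,np.ones(len(s))]
    R=c["R"];t=c["t"];o=-R.T@t;w=r@R
    if z is not None: lam=(z-o[2])/w[:,2]
    else: lam=np.asarray(depth)
    return o+w*np.reshape(lam,(-1,1))
def region_pts(c,m):
    v,u=np.nonzero(m&(c["range_z"]>0))
    return unproj(c,np.c_[u,v],c["range_z"][v,u])
def proj(c,X):
    p,_=cv2.projectPoints(np.atleast_2d(X).astype(float),cv2.Rodrigues(c["R"])[0],c["t"],c["intrinsics"],np.array([c["k1"],0,0,0,0.]));return p.reshape(-1,2)
def down(yaw):  # tool x at yaw in xy, z down
    x=np.array([np.cos(yaw),np.sin(yaw),0]);z=np.array([0,0,-1.]);y=np.cross(z,x)
    from scipy.spatial.transform import Rotation as Ro
    return Ro.from_matrix(np.c_[x,y,z]).as_quat()
E
python3 - <<'E'
from h import *
for n in("scene","top"):
    c=capture(n);cv2.imwrite(f"pics/{n}0.png",c["image"])
    print(n,-c["R"].T@c["t"])
    for q in("lid","lid_knob","tray","tray_handle","pot_rim","pocket","ball_center","turntable","jar","mug","brush"):
        s=silhouettes(n,q)
        for d in s[:2]:
            P=region_pts(c,d["region"])
            print(q,round(d["conf"],2),np.round(d["xy"]),d["region"].sum(),np.round(np.median(P,0),3) if len(P) else None,np.round(np.percentile(P,[2,98],axis=0),3).tolist() if len(P) else None)
print(current_clock(),current_position(),current_orientation(),current_finger_gap())
E
```

```text
pics
scene [ 1.49587833 -0.28533899  0.95753809]
lid 0.93 [333. 234.] 662 [ 0.64  -0.     0.013] [[0.596, -0.036, 0.008], [0.674, 0.039, 0.035]]
lid_knob 0.71 [337. 234.] 729 [ 0.64  -0.     0.012] [[0.591, -0.037, 0.001], [0.674, 0.041, 0.035]]
tray 0.83 [419. 183.] 4088 [0.537 0.275 0.014] [[0.403, 0.205, 0.003], [0.656, 0.359, 0.126]]
tray_handle 0.73 [420. 183.] 4058 [0.536 0.275 0.014] [[0.401, 0.205, 0.004], [0.656, 0.36, 0.126]]
pot_rim 0.73 [418. 182.] 4076 [0.536 0.274 0.014] [[0.404, 0.204, 0.004], [0.656, 0.359, 0.126]]
pocket 0.61 [421. 184.] 4033 [0.536 0.275 0.014] [[0.404, 0.205, 0.005], [0.656, 0.358, 0.125]]
ball_center 0.19 [222. 232.] 3765 [ 0.578 -0.268  0.041] [[0.481, -0.354, 0.034], [0.663, -0.179, 0.045]]
turntable 0.94 [220. 228.] 3841 [ 0.577 -0.268  0.041] [[0.481, -0.357, 0.033], [0.663, -0.178, 0.045]]
jar 0.75 [413. 253.] 1186 [0.801 0.135 0.066] [[0.748, 0.111, 0.002], [0.817, 0.171, 0.094]]
jar 0.42 [222. 229.] 3892 [ 0.577 -0.268  0.041] [[0.479, -0.357, 0.03], [0.663, -0.177, 0.045]]
mug 0.73 [290. 279.] 1732 [ 0.777 -0.138  0.051] [[0.713, -0.179, 0
[... 840 characters left out ...]
ll_center 0.64 [222. 250.] 96 [0.443 0.271 0.032] [[0.431, 0.261, 0.008], [0.457, 0.285, 0.037]]
turntable 0.86 [430. 203.] 4890 [ 0.562 -0.267  0.04 ] [[0.475, -0.357, 0.035], [0.653, -0.176, 0.043]]
jar 0.74 [269. 124.] 776 [0.767 0.14  0.086] [[0.748, 0.111, -0.0], [0.806, 0.171, 0.092]]
mug 0.74 [376. 128.] 1121 [ 0.771 -0.14   0.04 ] [[0.723, -0.176, -0.0], [0.795, -0.077, 0.085]]
mug 0.42 [268. 123.] 737 [0.768 0.14  0.087] [[0.748, 0.111, 0.007], [0.806, 0.172, 0.092]]
brush 0.83 [320. 273.] 628 [0.387 0.021 0.018] [[0.368, -0.065, 0.014], [0.403, 0.072, 0.022]]
1.2 [0.20280607 0.56465228 0.22262749] [ 8.17930407e-01  5.75317170e-01 -4.97042759e-05  2.98996683e-05] 0.08736338044799243
```

```bash
python3 - <<'E'
import cv2
a=cv2.imread("pics/top0.png");cv2.imwrite("pics/topz.png",cv2.resize(a[90:300,130:390],None,fx=3,fy=2.8,interpolation=cv2.INTER_CUBIC)[:600,:800])
E
```

```text
(no output)
```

View pics/scene0.png

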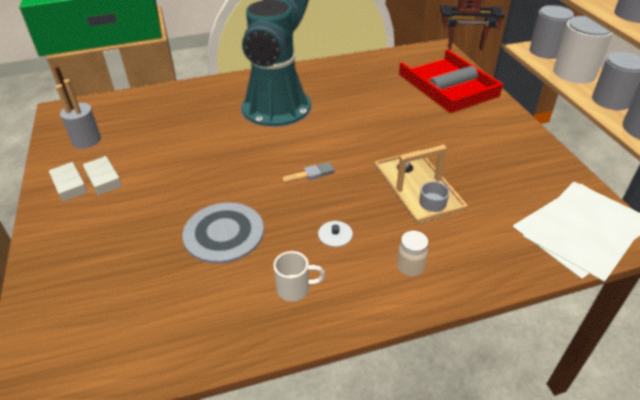

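View pics/top0.png

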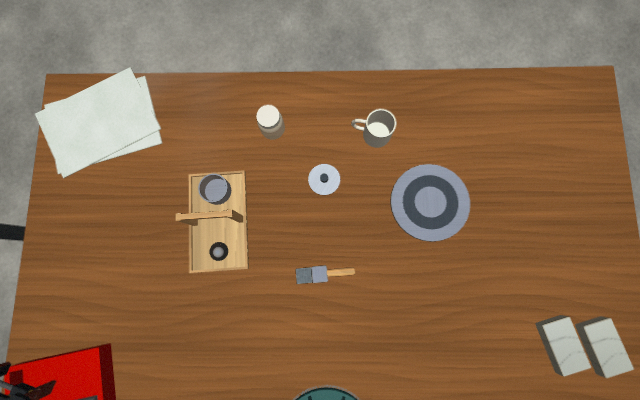

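View pics/topz.png

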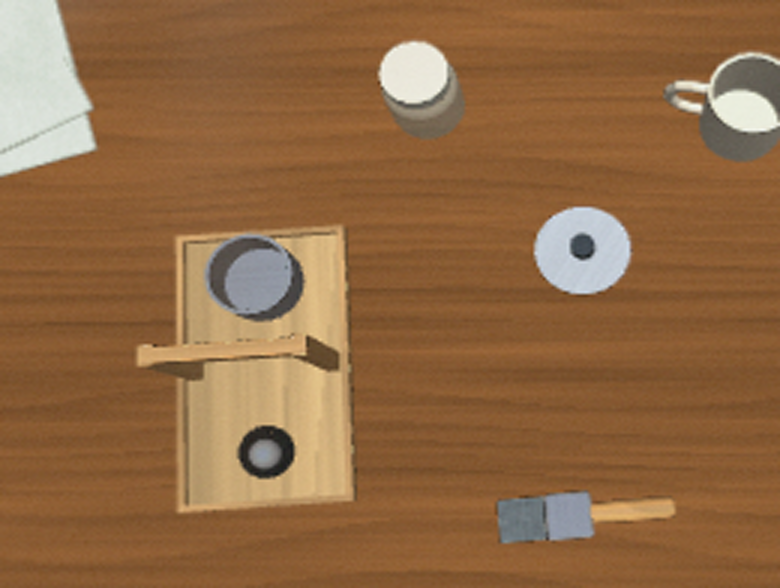

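The scene and top views agree. The tray is near (0.525, 0.28) with +x pointing away from the robot, the pot at about (215,188) in the top view and the ball in its pocket at (219,251). The lid is at (324,179) and the turntable at (430,202). Next I'll refine these with the wrist camera.

```bash
python3 - <<'E'
from h import *
for y in (np.pi/2,-np.pi/2,0,np.pi):
    for p in ([.5,.28,.35],[.635,.002,.02],[.6,.28,.06],[.525,.28,.1],[.567,-.268,.25]):
        q=inverse_kinematics(p,down(y)); print(round(y,2),p,None if q is None else np.round(q,2))
q=down(np.pi/2)
try: move_ptp([.5,.28,.36],q)
except PlanningError as e: print(e); 
c=capture("wrist");cv2.imwrite("pics/w1.png",c["image"]);print(-c["R"].T@c["t"],c["R"][2])
for n in("tray","pot_rim","ball_center"):
    for d in silhouettes("wrist",n)[:2]: print(n,d["conf"],d["xy"])
np.save("w1.npy",c,allow_pickle=True)
print(current_clock())
E
```

```text
1.57 [0.5, 0.28, 0.35] [ 0.39  0.23  1.38 -0.    1.53 -1.18]
1.57 [0.635, 0.002, 0.02] [-0.11  0.63  1.61 -0.    0.9  -1.68]
1.57 [0.6, 0.28, 0.06] [ 0.33  0.61  1.52 -0.    1.01 -1.24]
1.57 [0.525, 0.28, 0.1] [ 0.37  0.48  1.65 -0.    1.01 -1.2 ]
1.57 [0.567, -0.268, 0.25] [-0.55  0.38  1.41 -0.    1.35 -2.12]
-1.57 [0.5, 0.28, 0.35] [ 0.39  0.23  1.38 -0.    1.53  1.96]
-1.57 [0.635, 0.002, 0.02] [-0.11  0.63  1.61 -0.    0.9   1.47]
-1.57 [0.6, 0.28, 0.06] [ 0.33  0.61  1.52 -0.    1.01  1.9 ]
-1.57 [0.525, 0.28, 0.1] [ 0.37  0.48  1.65 -0.    1.01  1.94]
-1.57 [0.567, -0.268, 0.25] [-0.55  0.38  1.41 -0.    1.35  1.02]
0 [0.5, 0.28, 0.35] [ 0.39  0.23  1.38 -0.    1.53  0.39]
0 [0.635, 0.002, 0.02] [-0.11  0.63  1.61 -0.    0.9  -0.11]
0 [0.6, 0.28, 0.06] [ 0.33  0.61  1.52 -0.    1.01  0.33]
0 [0.525, 0.28, 0.1] [ 0.37  0.48  1.65 -0.    1.01  0.37]
0 [0.567, -0.268, 0.25] [-0.55  0.38  1.41 -0.    1.35 -0.55]
3.14 [0.5, 0.28, 0.35] [ 0.39  0.23  1.38 -0.    1.53 -2.75]
3.14 [0.635, 0.002, 0.02] None
3.14 [0.6, 0.28, 0.06] [ 0.33  0.61  1.52 -0.    1.01 -2.81]
3.14 [0.525, 0.28, 0.1] [ 0.37  0.48  1.65 -0.    1.01 -2.77]
3.14 [0.567, -0.268, 0.25] [-0.55  0.38  1.41 -0.    1.35  2.59]
[0.41700685 0.28051877 0.52221506] [ 2.96558203e-01  3.08925287e-04 -9.55014731e-01]
tray 0.75 [162.9, 229.5]
tray 0.6 [320.0, 161.8]
pot_rim 0.72 [325.7, 160.2]
ball_center 0.5 [317.9, 117.4]
3.0
```

View pics/w1.png

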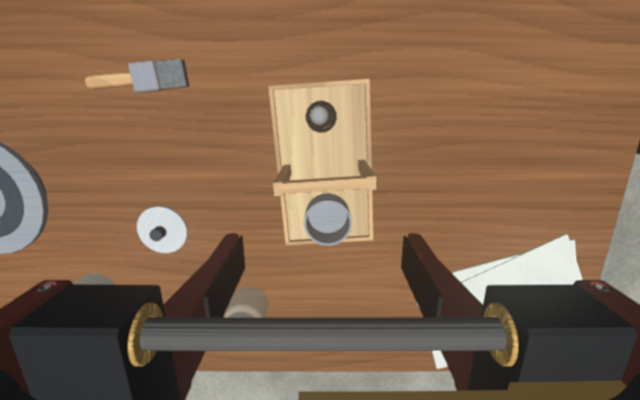

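The wrist view shows the pot at (328,218), the handle bar from (275,188) to (375,183), the ball at (320,116) and the lid at (161,230). I'll fit the geometry from depth and edges in all three views.

```bash
cat > fit.py <<'E'
from h import *
from scipy.optimize import least_squares
def circ(P,r=None):
    f=lambda p:np.hypot(P[:,0]-p[0],P[:,1]-p[1])-(p[2] if r is None else r)
    s=least_squares(f,[*P[:,:2].mean(0),r or .04],loss="soft_l1",f_scale=.001);return np.round(s.x,4),len(P)
def box(P,x0,x1,y0,y1,z0,z1):
    return P[(P[:,0]>x0)&(P[:,0]<x1)&(P[:,1]>y0)&(P[:,1]<y1)&(P[:,2]>z0)&(P[:,2]<z1)]
E
python3 - <<'E'
from fit import *
for n in("scene","top","wrist"):
    c=capture(n);P=region_pts(c,np.ones((400,640),bool))
    b=box(P,.42,.62,.18,.38,.118,.135)
    if n=="wrist": b=box(P,.42,.62,.18,.38,.118,.135)
    (cx,cy),(w,h),a=cv2.minAreaRect((b[:,:2]*1000).astype(np.float32))
    print(n,"bar",len(b),cx,cy,w,h,a,np.median(b[:,2]))
    r=box(P,.54,.66,.22,.34,.047,.058);print(" rim",circ(r),circ(r,.036),np.median(r[:,2]))
    l=box(P,.57,.70,-.06,.06,.006,.016)
    if len(l)>30:
        (x,y),R=cv2.minEnclosingCircle((l[:,:2]*1000).astype(np.float32)); print(" lid",len(l),x,y,R,l.mean(0))
        k=box(P,.6,.67,-.03,.03,.026,.04);print(" knob",len(k),k.mean(0),np.ptp(k,axis=0))
    t=box(P,.44,.70,-.40,-.14,.03,.05)
    if len(t)>100:
        (x,y),R=cv2.minEnclosingCircle((t[:,:2]*1000).astype(np.float32));(ex,w,a)=cv2.minAreaRect((t[:,:2]*1000).astype(np.float32));print(" tt",x,y,R,ex,w)
    # edge-based: lip corners by colour mask
    hsv=cv2.cvtColor(c["image"],cv2.COLOR_BGR2HSV)
    m=cv2.inRange(hsv,(12,60,140),(30,190,255))
    w0=box(region_pts(c,m>0),.38,.68,.18,.38,.003,.022)
    print(" tray", cv2.minAreaRect((w0[:,:2]*1000).astype(np.float32)))
    bl=box(P,.41,.48,.24,.31,.026,.05);print(" ball top",len(bl),bl.mean(0) if len(bl) else 0)
print(current_clock())
E
```

```text
scene bar 265 525.410400390625 281.1828918457031 21.30218505859375 136.0652618408203 3.274509906768799 0.12461855639713604
 rim (array([0.6058, 0.2872, 0.0359]), 198) (array([0.6058, 0.2872, 0.036 ]), 198) 0.05209910064059464
 lid 584 623.983154296875 10.373418807983398 63.5709342956543 [0.6372386  0.00120426 0.01187411]
 knob 61 [0.6370011  0.002022   0.03272309] [0.02104132 0.02179497 0.01098013]
 tt 568.1491088867188 -268.5518798828125 102.35577392578125 (567.7855224609375, -266.50311279296875) (199.77273559570312, 197.85321044921875)
 tray ((530.2279052734375, 279.97100830078125), (299.3861083984375, 199.55795288085938), 0.033932164311409)
 ball top 8 [0.45306582 0.27875036 0.0322095 ]
top bar 282 523.9449462890625 268.98699951171875 18.402891159057617 106.49000549316406 5.436065196990967 0.12320997270524009
 rim (array([0.6037, 0.2864, 0.0356]), 167) (array([0.6038, 0.2864, 0.036 ]), 167) 0.05177054855214691
 lid 719 633.2396240234375 2.913977861404419 42.73884582519531 [0.63274371 0.00279325 0.01043651]
 knob 57 [0.6328824  0.00282551 0.03210333] [0.02205969 0.01836208 0.010276
[... 289 characters left out ...]
st bar 1238 525.0330810546875 282.726806640625 18.50042724609375 131.8882293701172 4.004471778869629 0.12424737491300267
 rim (array([0.6039, 0.2879, 0.0356]), 448) (array([0.6039, 0.2879, 0.036 ]), 448) 0.05278663801614347
 lid 1646 634.6859130859375 2.9179751873016357 44.31962966918945 [0.63290517 0.00525145 0.0114955 ]
 knob 154 [0.63378962 0.00455839 0.03263394] [0.02169847 0.02191935 0.00945551]
 tt 572.940673828125 -238.65078735351562 95.31438446044922 (582.1926879882812, -204.1331329345703) (73.1471176147461, 190.6212158203125)
 tray ((531.508056640625, 277.27899169921875), (198.8799285888672, 293.3936767578125), 86.87215423583984)
 ball top 259 [0.44245625 0.27474912 0.03233255]
3.15
```

```bash
python3 - <<'E'
from fit import *
move_ptp([.60,.003,.17],down(np.pi/2))
c=capture("wrist");cv2.imwrite("pics/w2.png",c["image"])
P=region_pts(c,np.ones((400,640),bool))
l=box(P,.57,.70,-.06,.06,.008,.0135)
(x,y),R=cv2.minEnclosingCircle((l[:,:2]*1000).astype(np.float32)); print(" lid",len(l),x,y,R,l.mean(0))
k=box(P,.6,.67,-.03,.03,.0315,.034);print(" knob",len(k),k.mean(0),np.ptp(k,axis=0),circ(k)[0])
s=silhouettes("wrist","lid")
for d in s[:2]:
    Q=region_pts(c,d["region"]);print(d["conf"],d["xy"],np.percentile(Q,[1,99],axis=0))
print(current_clock(),current_force())
E
```

```text
lid 4354 634.766357421875 2.925539493560791 42.91035461425781 [0.63262476 0.00303477 0.01146396]
 knob 273 [0.63451774 0.00299939 0.03314665] [0.0212762  0.02099688 0.00236985] [0.6347 0.003  0.0078]
0.62 [320.6, 212.3] [[ 0.5944303  -0.03646427  0.00982036]
 [ 0.67454882  0.04277706  0.03422931]]
4.5667 [0.04496389 0.54374124 0.42896093]
```

View pics/w2.png

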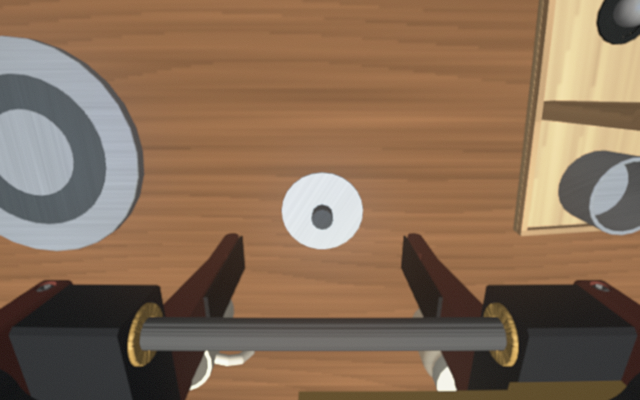

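The lid is centred at (0.634, 0.003), with the knob at pixel (322,216), so I'll pick it up by the knob.

```bash
python3 - <<'E'
from fit import *
q=down(np.pi/2);x,y=.6342,.003
move_gripper(.05)
servo_line([x,y,.05],q,rate=.15)
hit=servo_line([x,y,.0145],q,rate=.05,contact_N=4)
print(hit,current_position(),current_force())
move_gripper(.0)
print(current_finger_gap(),current_position(),current_force())
z=current_position()[2]
servo_line([x,y,z+.16],q,rate=.15)
c=capture("wrist");cv2.imwrite("pics/w3.png",c["image"])
c=capture("scene");cv2.imwrite("pics/s3.png",c["image"][120:320,250:500].repeat(3,0).repeat(3,1))
print(current_finger_gap(),current_position(),current_force(),current_clock())
E
```

```text
False [0.63436549 0.00297591 0.01452664] [-0.02828037 -0.10355156  0.46647094]
0.021115928582855725 [0.63429895 0.00300828 0.01468165] [ 0.03763948 -0.13713436  1.94876686]
0.02151774442730447 [0.63342268 0.00308362 0.1734709 ] [-0.59385899  0.49315831 -1.51307311] 9.0417
```

View pics/w3.png

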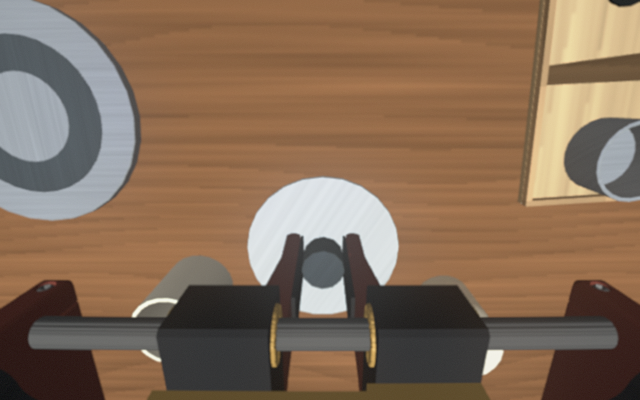

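View pics/s3.png

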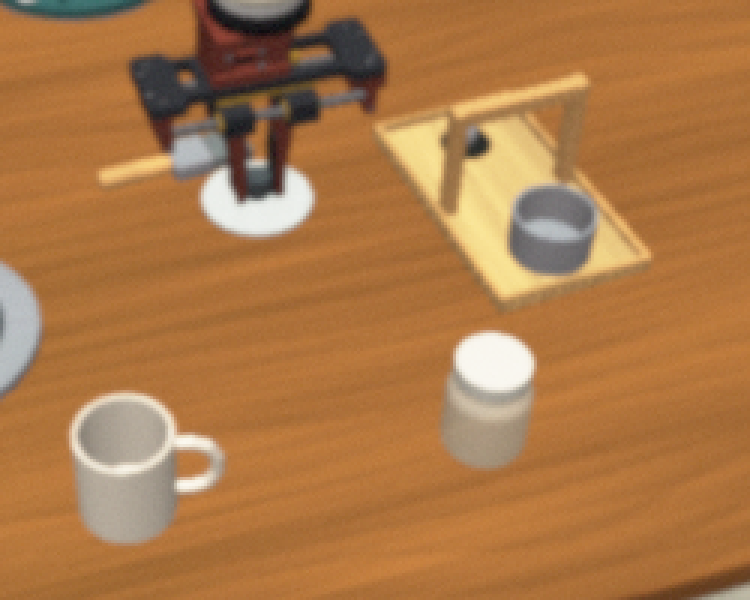

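The lid is held by the knob at (322,262) and looks level. I'll measure its tilt, then look at the pot closely from beyond it before placing.

```bash
python3 - <<'E'
from fit import *
q=down(np.pi/2)
move_ptp([.70,.28,.2],q)
c=capture("wrist");cv2.imwrite("pics/w4.png",c["image"])
P=region_pts(c,np.ones((400,640),bool)); p=current_position()
r=box(P,.54,.66,.22,.36,.049,.056);print("rim",circ(r),circ(r,.036),np.median(r[:,2]))
b=box(P,.42,.62,.18,.38,.118,.135);print("bar",cv2.minAreaRect((b[:,:2]*1000).astype(np.float32)))
l=box(P,p[0]-.06,p[0]+.06,p[1]-.06,p[1]+.06,p[2]-.015,p[2]+.008)
A=np.c_[l[:,:2]-p[:2],np.ones(len(l))];s=np.linalg.lstsq(A,l[:,2]-p[2],rcond=None)[0]
res=np.abs(A@s-l[:,2]+p[2]);g=res<.003;s=np.linalg.lstsq(A[g],l[g,2]-p[2],rcond=None)[0]
print("lid plane tilt deg",np.degrees(s[:2]),"z",s[2],g.sum())
L=l[g];(x,y),R=cv2.minEnclosingCircle((L[:,:2]*1000).astype(np.float32));print("lid ctr",x/1000-p[0],y/1000-p[1],R)
# refined circle: left/right extremes
print(p,current_clock())
E
```

```text
rim (array([0.6051, 0.288 , 0.0356]), 1237) (array([0.6051, 0.288 , 0.036 ]), 1237) 0.053238220153253746
bar ((0.0, 0.0), (0.0, 0.0), 0.0)
lid plane tilt deg [-0.00406404 -0.08795279] z -0.0033804840535646857 10637
lid ctr 0.0005975656628671722 0.0003968575755701753 43.17937088012695
[0.69995633 0.27796734 0.19972429] 10.1917
```

View pics/w4.png

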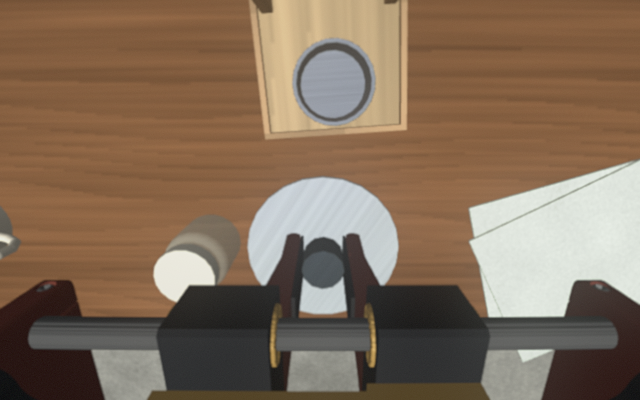

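The rim centre is at (0.605, 0.288). The held lid is level to within 0.1° and centred on the TCP to about 0.6 mm, so I'll place it.

```bash
python3 - <<'E'
from fit import *
q=down(np.pi/2);x,y=.6043,.2876
servo_line([x,y,.16],q,rate=.12); sleep(.3)
p=np.array(current_position());print(p)
d=np.array([x,y])-p[:2]; tx,ty=np.array([x,y])+d*(np.abs(d)>.0004)
servo_line([tx,ty,.075],q,rate=.08); print(current_position(),current_force())
hit=servo_line([tx,ty,.057],q,rate=.025,contact_N=5)
print(hit,current_position(),current_force(),current_torque(),current_clock())
E
```

```text
[0.60475243 0.28756078 0.16005156]
[0.60443054 0.28782018 0.0756931 ] [ 0.0598202   0.50125345 -0.66667834]
True [0.60366933 0.28753078 0.06031874] [0.0068895  0.36562848 2.60441409] [ 0.04738685 -0.04739069  0.07533357] 13.3
```

Contact came at z=0.0603, against about 0.0607 expected for a seated lid. I'll release it and check.

```bash
python3 - <<'E'
from fit import *
q=down(np.pi/2)
move_gripper(.045)
p=current_position();print(p)
servo_line([p[0],p[1],.11],q,rate=.08)
servo_line([.62,.287,.28],q,rate=.2)
c=capture("wrist");cv2.imwrite("pics/w5.png",c["image"])
P=region_pts(c,np.ones((400,640),bool))
l=box(P,.54,.66,.22,.36,.051,.062)
A=np.c_[l[:,:2]-[.604,.287],np.ones(len(l))];s=np.linalg.lstsq(A,l[:,2],rcond=None)[0]
print("lid tilt",np.degrees(s[:2]),"z",s[2],len(l));(x,y),R=cv2.minEnclosingCircle((l[:,:2]*1000).astype(np.float32));print(x,y,R)
k=box(P,.57,.64,.25,.32,.07,.085);print("knob top",k.mean(0))
b=box(P,.42,.57,.18,.38,.118,.135);print("bar",cv2.minAreaRect((b[:,:2]*1000).astype(np.float32)))
bl=box(P,.41,.48,.24,.31,.03,.05);print("ball",bl.mean(0) if len(bl) else 0)
c=capture("scene");cv2.imwrite("pics/s5.png",c["image"][120:320,250:500].repeat(3,0).repeat(3,1))
print(current_clock())
E
```

```text
[0.60300924 0.2873103  0.05987784]
lid tilt [ 0.00321406 -0.00921688] z 0.05755868023437852 3648
604.3554077148438 287.3375549316406 42.98786163330078
knob top [0.6036714  0.28725898 0.07926339]
bar ((524.9487915039062, 282.3914794921875), (18.17582130432129, 131.9296417236328), 3.813466787338257)
ball [0.4436253  0.27480827 0.03352044]
15.7583
```

View pics/w5.png

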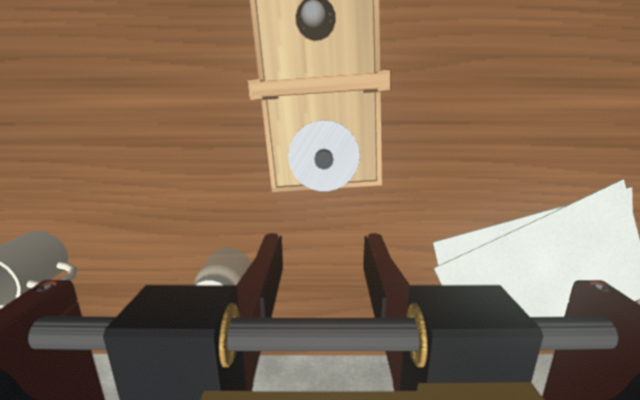

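View pics/s5.png

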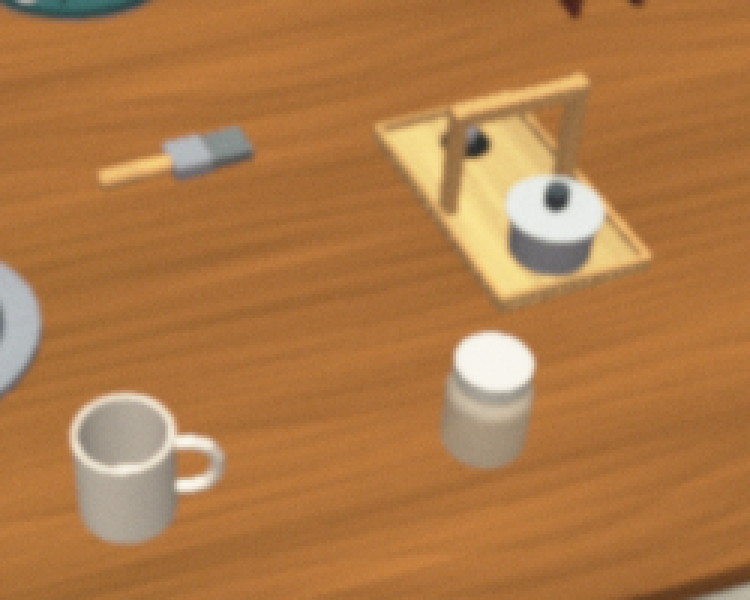

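The lid is seated: its flange top is at 57.6 mm (57 expected), tilt is about 0° and it's centred. Next I'll grasp the handle, with the jaws along tray x (yaw about 4°), and make a slow test lift.

```bash
python3 - <<'E'
from fit import *
yaw=np.radians(4.0);q=down(yaw);x,y=.5247,.2819
move_ptp([x,y,.22],q)
sleep(.2);p=current_position();print(p)
servo_line([x,y,.15],q,rate=.12)
print(current_position())
hit=servo_line([x,y,.096],q,rate=.06,contact_N=6)
print(hit,current_position(),current_force())
move_gripper(0)
print(current_finger_gap(),current_position(),current_force(),current_torque())
p=current_position()
servo_line([p[0],p[1],p[2]+.03],q,rate=.03)
sleep(.3)
print(current_finger_gap(),current_position(),current_force(),current_torque())
for n in("wrist","scene","top"):
    c=capture(n);im=c["image"]
    cv2.imwrite(f"pics/{n}6.png",im if n=="wrist" else cv2.resize(im[100:300,130:530],None,fx=2,fy=2))
    P=region_pts(c,np.ones((400,640),bool))
    l=box(P,.54,.66,.22,.36,.078,.096)
    if len(l)>50:
        A=np.c_[l[:,:2]-[.604,.287],np.ones(len(l))];s=np.linalg.lstsq(A,l[:,2],rcond=None)[0]
        print(n,"lid tilt",np.degrees(s[:2]),"z",s[2],len(l))
print(current_clock())
E
```

```text
[0.5250241  0.28191629 0.22008081]
[0.52515886 0.28207333 0.15044786]
False [0.52503443 0.282056   0.09633126] [-0.29562303  0.40205601  0.15890676]
0.013718506436141444 [0.52508318 0.28197982 0.09618617] [ 1.86275819 -0.4300112   0.8017521 ] [-0.02983024 -0.03277707 -0.07485625]
0.014107184410504594 [0.52499667 0.28195416 0.12606278] [ 0.95428975  0.19138954 -6.31117518] [-0.09987001  0.08955139  0.00696084]
wrist lid tilt [-0.03831619 -0.12360177] z 0.08737027425775916 10619
scene lid tilt [-1.07927301  0.35229907] z 0.08815477127804634 538
top lid tilt [-0.38110584 -0.00172667] z 0.08630747208432685 573
21.325
```

View pics/scene6.png

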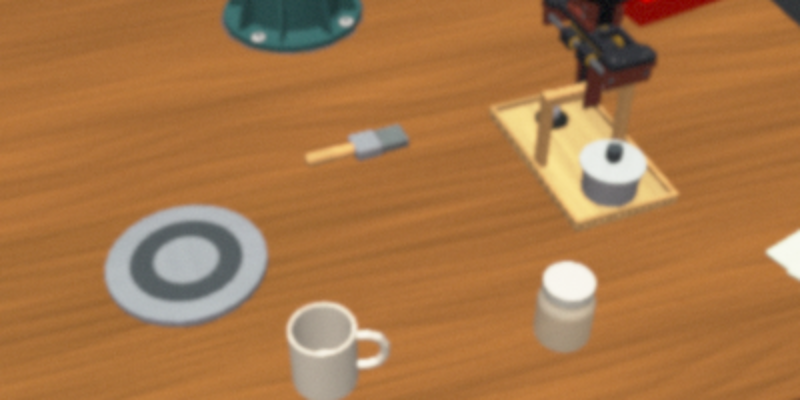

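View pics/top6.png

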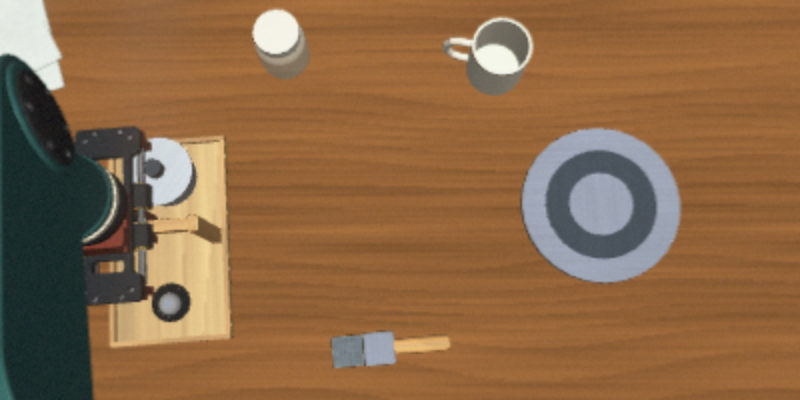

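View pics/wrist6.png

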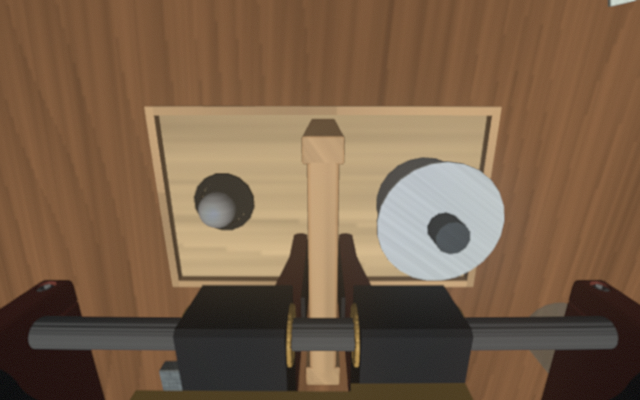

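The tray hangs level on the gripper (lid plane tilt ≤0.15° in the wrist view) and the ball is in its ring at (222,205). I'll lift it and carry it gently.

```bash
python3 - <<'E'
from fit import *
q=down(np.radians(4.0));x,y=.525,.282;tx,ty=.567,-.267
servo_line([x,y,.246],q,rate=.06)
print(current_finger_gap(),current_position(),current_force())
servo_line([tx,ty,.246],q,rate=.08)
sleep(.6)
print(current_finger_gap(),current_position(),current_force(),current_torque(),np.abs(current_qvel()).max(),current_clock())
for n in("wrist","scene","top"):
    c=capture(n);im=c["image"]
    cv2.imwrite(f"pics/{n}7.png",im if n=="wrist" else cv2.resize(im[100:300,130:530],None,fx=2,fy=2))
    P=region_pts(c,np.ones((400,640),bool))
    l=box(P,.58,.72,-.33,-.19,.198,.212)
    if len(l)>50:
        A=np.c_[l[:,:2]-[.64,-.26],np.ones(len(l))];s=np.linalg.lstsq(A,l[:,2],rcond=None)[0]
        print(n,"lid tilt",np.degrees(s[:2]),"z",s[2],len(l))
    f=box(P,.44,.56,-.34,-.2,.153,.162)
    if len(f)>50:
        A=np.c_[f[:,:2]-[.5,-.27],np.ones(len(f))];s=np.linalg.lstsq(A,f[:,2],rcond=None)[0];print(n,"floor tilt",np.degrees(s[:2]),s[2])
    b=box(P,.46,.51,-.31,-.24,.175,.19);print("ball",b.mean(0) if len(b) else None)
    t=box(P,.44,.70,-.40,-.14,.033,.047)
    print(n,"tt",cv2.minAreaRect((t[:,:2]*1000).astype(np.float32)) if len(t)>50 else 0)
E
```

```text
0.014083950204460077 [0.5248182  0.28191953 0.24563918] [ 0.0456034  -0.13167624 -6.44780016]
0.014027061937543934 [ 0.56699006 -0.26700356  0.24600883] [-0.1691986   0.63392267 -6.25886197] [-0.08835343  0.12185768  0.00185395] 0.0016362644484112395 31.1083
wrist lid tilt [-0.01958184 -0.12263172] z 0.2072810849658403 10516
wrist floor tilt [-0.16560687 -0.09778523] 0.1585578971393401
ball [ 0.48653514 -0.27174687  0.18196525]
wrist tt ((560.6301879882812, -180.6153564453125), (134.59815979003906, 26.087308883666992), 4.011104583740234)
scene lid tilt [-0.52064721  0.35195724] z 0.2077249970276835 764
scene floor tilt [-0.33170106 -0.01127498] 0.1591105147760059
ball [ 0.49233377 -0.27639247  0.17999087]
scene tt ((603.153564453125, -280.65155029296875), (197.85939025878906, 124.74207305908203), 68.11626434326172)
top lid tilt [-0.12425351  0.0337347 ] z 0.2061508453012323 890
top floor tilt [-0.27849579 -0.30593825] 0.1576428245607833
ball [ 0.48561286 -0.26709756  0.18026724]
top tt ((558.926025390625, -192.87171936035156), (170.20779418945312, 51.054054260253906), 3.8691205978393555)
```

View pics/scene7.png

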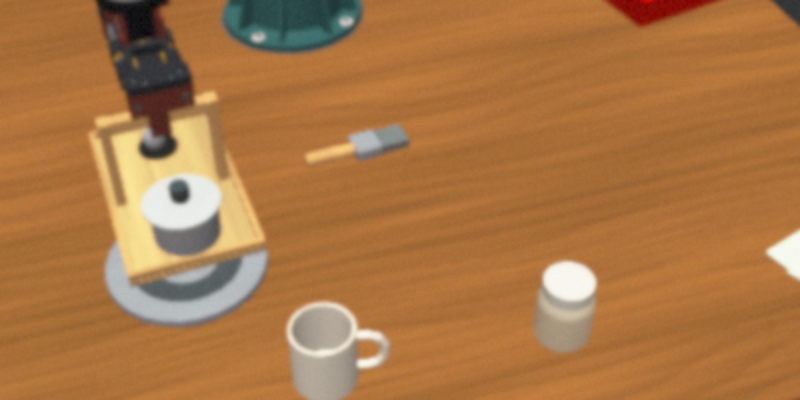

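View pics/top7.png

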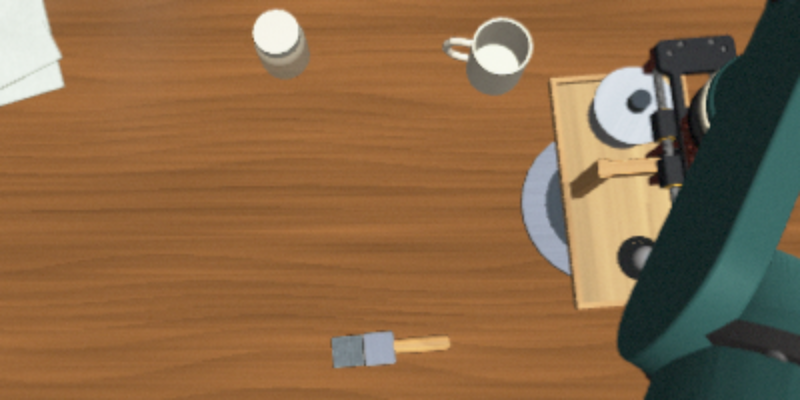

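View pics/wrist7.png

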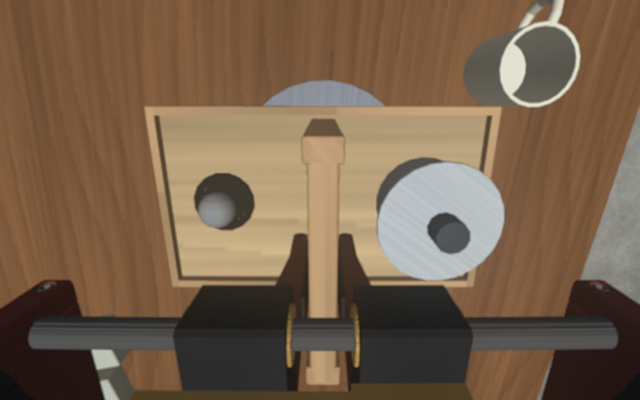

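Everything is as asked: the tray is level and still over the turntable, the lid is seated at (440,220), the ball is in its ring at (217,208) in the wrist view, and the bystanders haven't moved. I'm handing it in.

```bash
python3 -c "
from bench import *
print(current_clock(),current_finger_gap(),abs(current_qvel()).max());close_job()"
```

```text
31.2583 0.013662370179622456 0.0018812213682039892
the job is handed in; nothing more can be done
```

The lid is on the pot, and the arm is holding the tray level and still over the middle of the turntable. I handed the job in at 31.3 s of the 64 s allowed.

- **Lid:** I set it down until contact and let go. The flange top then measured 57.6 mm against 57 mm expected, with no measurable tilt and centred on the pot.
- **Tray:** I gripped it across the handle bar and carried it slowly. The handle is at (0.567, −0.267), and the turntable centre measured about (0.566, −0.267). The tray's underside is about 0.15 m above the bench, roughly 0.11 m clear of the turntable top.
- **Last checks:** The joints are still and the grip is firm on the 14 mm bar. The wrist camera showed tilt of 0.2° or less. The ball is in its pocket, and the jar, mug and brush look unmoved.
- **Disagreements:** The coarser scene and top views gave tilts of up to about 0.5°, which I put down to depth noise. The turntable centre differed by 1–3 mm between those two cameras.

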